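Load the cam lift and hold it at full height

ROBOT

A 6-joint arm with a two-finger parallel gripper is mounted at the origin on the work surface. World frame = base frame: x ahead of the robot, y to its left, z up, the work surface at z = 0. Lengths are in m, angles in rad, forces in N, time in s.
With the tool pointing down it reaches from about 0.35 to 0.875 m from the base axis. Payload 4.2 kg.
Tool frame: the origin (TCP) lies at the very end of the fingers, on their centre line; the grasp point (between the pads) lies 19 mm behind it (grasp_offset is the distance from the TCP to the grasp point, in m); z points along the fingers, y is the line along which they close (so a half turn about z gives the same grasp; the last joint's range is limited). The gripper opens to 85 mm and grips with 20 to 120 N. Pads are 22 mm wide; open, the fingers measure 114 mm over their backs; the gripper's body (76 mm by 85 mm) begins 54 mm behind the grasp point. The pads swing forward as they close: fully open they stand 13 mm farther back than shut.
Start: joints at [-1.065, 0.385, 0.008, 0, -1.194, -0.259], TCP at [0.153, -0.606, 0.195] pointing down, gripper open.
Joint ranges: [-3.14, 3.14], [-1.21, 2.06], [-1.07, 1.41], [-3.16, 2.05], [-2.99, -0.16], [-3.1, 3.1]. Speed limits (rad/s): [2.79, 2.79, 3.14, 3.14, 3.14, 3.14].

INTERFACE

Orientations are given as a unit quaternion [x, y, z, w].
In Python, from rig import observe, get_image, camera_model, job_done, grasp_offset gives the robot as it stands.
- The arm moves only by the tool arm_command, never from a script. Its argument "targets" is a list of rows, each a list of 7 numbers: the shift along the tool's x, y, z in m, then the turn, a rotation vector about the tool's x, y, z in rad, then the closure, from 0 (fully open) to 1 (shut). A call has 1 to 12 rows; each row shifts and turns the commanded pose from where the row before left it, along the tool's axes as they then stand; what a row does not reach is not made up. A row lasts 1/12 s, in which the tool goes at most 41.7 mm and 7.16 degrees, less where a joint would pass 70% of its speed; a pose out of reach is approached as far as the arm can. A call with a gripper value outside its range is refused whole. The fingers move at their own pace and stop on an object; "squeeze" is the grip in N (left out, the last holds). Time passes only in rows, so rows that do not move let the fingers close. It gives the time, the measured TCP pose, the force, the opening and the grip force at its end, in the units of the state.
- observe(): the state, without advancing time (a new reading comes with each control period).
- get_image(name): name is "scene" or "top" or "wrist"; returns (picture, depth): 420x560x3 uint8, blue, green, red; 420x560 float32, m along the optical axis (not along the pixel's ray), 0 where there is no reading.
- camera_model(name): a dict with "vfov" (degrees; the focal length in pixels is half the picture's height over the tangent of half this angle, whatever the lens; pixels are square), "cx", "cy" (the principal point, pixels), "world_from_camera" (4x4, takes a point from camera to world coordinates). Camera axes: x right, y down, z forward; pixel columns grow to the right and rows downward; lengths in m; the calibration is good to about 2 mm. A picture is of the moment at which its call begins: read the wrist's pose just before it. camera_model takes no time and is no camera call; for the wrist camera it gives the pose at the moment of the call.
- job_done(): hands the job in; it is judged then, once.
The state is a dict: "clock": time; "joint_pos": joint angles; "qvel": joint speeds; "joint_torque": joint torques, N m; "position": TCP position; "ee_rot": TCP orientation; "force": force on the tool from outside, world axes, zero at the start; "wrist_torque": the same for the moment, N m; "grip_width": opening from 0.0 (shut) to 1.0 (fully open); "grasp_force": force on a finger pad.
Only numpy, scipy, OpenCV 4.12 (cv2) and the standard library are available. Lean on these libraries where they do the work, as an engineer would, in place of code of your own. Each camera call takes 0.05 s, during which the arm holds its last target. There are 200 camera calls.

TASK

Lay the larger round metal blank flat in the round recess on top of the cam lift while its lever is still at rest, and let go of it. Then swing the lever clockwise (seen from above) all the way to its stop block, where the cam lifts the stage highest, and keep holding it there: the lever springs back if let go, so finish while still holding it. Leave the other things on the bench where they are.

Things in the scene. Friction and masses are not known exactly. Their poses are not given: they have to be found in the camera images.
- round_blank: Round aluminium blank, a plain disc 40 mm in diameter and 14 mm thick, 35 to 67 g, edges rounded 1.5 mm, lying flat on the bench at the start. Origin at its centre, 7 mm above its underside; z is its axis. Either face may be up.
- recess (a point): Centre of the floor of the round recess in the top of the cam lift's steel stage (76 mm across), on the lever's vertical axis; z up. Recess 45 mm in diameter, 6 mm deep: a seated blank stands 8 mm proud, its centre 7 mm above this point. With the lift down the floor is 54 mm and the rim 60 mm above the bench; the stage rises 14 mm.
- cam_lever (a joint): Angle of the cam lever about the vertical axis through the recess, rad. 0 = rest, growing clockwise seen from above; the crest of the cam, where the stage is highest, is at 1.35, where the arm meets its rigid stop. A spring pulls it back to 0 with 0.4 N m per rad (about 5 N at the knob at the crest), friction 0.06 N m; it starts between 0 and 0.12.
- lift_stage (a joint): Height of the stage above its lowest position, m: rises evenly with the lever from 0 at rest to 0.014 at the crest (lever at 1.35). Driven only by the lever.
- knob (a point): Grip point on the lever's knob, an upright metal cylinder 22 mm in diameter at the outer end of the arm, 115 mm from the axis. The point is on the knob's axis, 60 mm above the bench; the knob reaches from 34 to 78 mm above the bench; the arm, 14 mm wide, lies below it. It turns with the lever and keeps its height.
- lever_arm: The lever itself: flat steel arm and knob. Origin on the bench below the lift's axis, z up; turns with the lever.
- cam_lift: The whole cam lift, fixed: grey round flange 170 mm across, 12 mm high; above it the dark cam collar (104 mm, top at 34 mm) with the lever; in the middle the steel stage. Origin on the bench below the axis. In its frame the lever points to 195 degrees anticlockwise from x at rest, 118 at the crest, where the arm meets a steel stop block (14 x 12 mm, top at 41 mm) on the flange 77 mm out.
- square_blank: Square aluminium blank 36 x 36 x 14 mm lying on the bench, not needed. Origin at its centre.
- small_blank: Small round aluminium blank, 26 mm in diameter, 14 mm thick, not needed. Origin at its centre.
- dish: Shallow glass dish 90 mm across, 16 mm high, a bystander. Origin under its centre.
- bottle_a: Amber bottle with black cap, 54 mm across, 100 mm high, a bystander. Origin under its centre.
- bottle_b: Amber jar with red cap, 48 mm across, 80 mm high, a bystander. Origin under its centre.
- beaker: Glass beaker 70 mm across, 90 mm high, a bystander. Origin under its centre.
Mind the look-alikes: they are no part of the job. What is shaped like the cam_lift but yellow is not meant.

How it is judged:
By the outcome, as a careful person would: the job done as asked, in the order asked, and still so for the second after the job is handed in, while the arm keeps its last pose, push and grip.
It also fails if it takes over 53 s, if anything falls off the work surface, if the arm or the gripper's body presses on something with over 40 N, if the wrist force passes 120 N, or if a joint passes its speed limit or range.

## Working session

There is one attempt and no reset: what is moved stays moved. The work goes in short steps, Python scripts to look and compute and a tool call to move; the robot and the scene stay as the last step left them, time stands still between calls to the robot, and variables do not carry over. Pictures are saved under pics/ and viewed, at most 10 in all, crops included, and the job is handed in when it is done.

Besides the shell and the picture viewer there is one more tool, called after ">>>" as name(argument=value, ...) on one line, values as JSON. arm_command: Moves the arm, as the interface text tells. Its arguments: {"type":"object","properties":{"targets":{"type":"array","items":{"type":"array","items":{"type":"number"}}},"squeeze":{"type":"number"}},"required":["targets"]}

```bash
mkdir -p pics; cat > h.py <<'E'
import numpy as np, cv2
from rig import *
def snap(n,f=None):
    m=camera_model(n); im,d=get_image(n)
    if f: cv2.imwrite('pics/'+f,im)
    return im,d,m
def foc(m): return 210/np.tan(np.radians(m['vfov']/2))
def ray(m,u,v,z):
    "pixel -> world point on plane z"
    T=np.array(m['world_from_camera']); d=T[:3,:3]@np.array([(u-m['cx'])/foc(m),(v-m['cy'])/foc(m),1]); o=T[:3,3]
    return o+d*(z-o[2])/d[2]
def cloud(m,d):
    T=np.array(m['world_from_camera']); v,u=np.mgrid[:420,:560]; f=foc(m)
    p=np.stack([(u-m['cx'])/f*d,(v-m['cy'])/f*d,d],-1)
    return p@T[:3,:3].T+T[:3,3]
def proj(m,p):
    T=np.linalg.inv(np.array(m['world_from_camera'])); c=T[:3,:3]@np.array(p)+T[:3,3]
    return c[:2]/c[2]*foc(m)+[m['cx'],m['cy']]
E
python3 - <<'E'
from h import *
for n in('scene','top'):
    im,d,m=snap(n,n+'1.png'); print(n,m['vfov'],m['cx'],m['cy'],np.round(m['world_from_camera'],3).tolist())
print(observe(), grasp_offset)
E
```

```text
scene 50.535807313363456 283.8219679010075 216.47417157803974 [[0.893, 0.315, -0.323, 1.018], [0.451, -0.654, 0.608, -0.859], [-0.02, -0.688, -0.725, 1.084], [0.0, 0.0, 0.0, 1.0]]
top 49.67096760532817 274.1241632182365 212.97242044253096 [[0.016, -0.984, 0.18, 0.359], [-1.0, -0.013, 0.017, -0.05], [-0.015, -0.18, -0.984, 1.176], [0.0, 0.0, 0.0, 1.0]]
{'clock': 0.1, 'joint_pos': array([-1.06537723e+00,  3.85468752e-01,  6.75460094e-03, -4.44557234e-04,
       -1.19398278e+00, -2.58609227e-01]), 'qvel': array([-0.00073048, -0.00112396,  0.00345921,  0.00195675,  0.0007758 ,
        0.00027678]), 'joint_torque': array([-7.42512093e-04, -3.93318129e+01,  1.88929439e+01,  4.19800624e+00,
       -2.59911620e-03,  9.26115462e-06]), 'position': array([ 0.15257186, -0.60548056,  0.19423311]), 'ee_rot': array([-1.23010534e-01,  9.92404888e-01,  9.58821524e-04, -1.62550470e-04]), 'force': array([0.41029466, 0.14718339, 0.05852455]), 'wrist_torque': array([-0.00648785, -0.02792339,  0.04354474]), 'grasp_force': 0.0, 'grip_width': 1.00315657591964} 0.0187
```

View pics/top1.png

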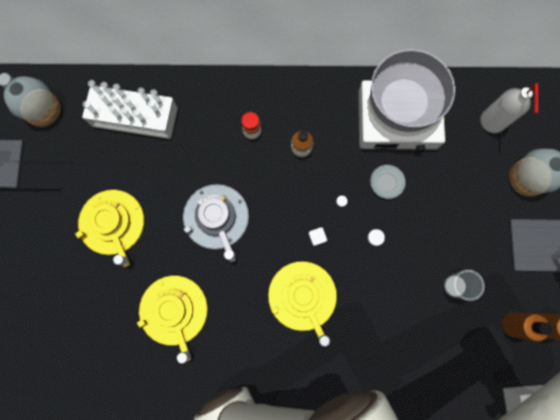

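View pics/scene1.png

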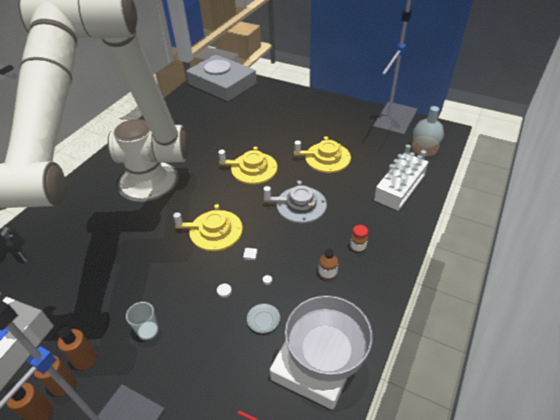

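The top view shows the grey lift at about (215,216), its knob at (229,254) and its stop block at (187,230). The large round blank is at (376,237), the small one at (342,201) and the square one at (318,236). The scene view agrees, with the grey lift at (302,200), its knob at (267,193) and the blank at (224,290).

```bash
python3 - <<'E'
from h import *
def blob(m,im,mask,c,r,z):
    k=np.zeros(mask.shape,np.uint8); cv2.circle(k,c,r,255,-1); k&=mask
    n,l,s,ce=cv2.connectedComponentsWithStats(k); i=1+np.argmax(s[1:,4]); return ce[i],s[i,4],ray(m,*ce[i],z)
for n,bl,kn,fl in(('top',(376,237),(229,254),(215,216)),('scene',(224,290),(267,189),(302,200))):
    im,d,m=snap(n); g=im.min(2); w=((g>140)*255).astype(np.uint8)
    print(n,'blank',blob(m,im,w,bl,15,.014 if n=='top' else .010))
    p=cloud(m,d)
    hsv=cv2.cvtColor(im,cv2.COLOR_BGR2HSV)
    v,u=np.mgrid[:420,:560]; near=np.hypot(u-fl[0],v-fl[1])<60
    st=near&(hsv[...,1]<90)&(p[...,2]>.05)&(p[...,2]<.07)
    P=p[st]; print('stage/knob pts',len(P))
    # circle centre of flange: grey points at z~.012
    F=p[near&(hsv[...,1]<90)&(g>60)&(abs(p[...,2]-.012)<.006)]
    c=np.array([F[:,0].min()+F[:,0].max(),F[:,1].min()+F[:,1].max()])/2; print('flange mid',c,np.ptp(F,axis=0),len(F))
    (cx,cy),r=cv2.minEnclosingCircle(F[:,:2].astype(np.float32)); print('enc',cx,cy,r)
    K=P[np.hypot(*(P[:,:2]-c).T)>.09]; S=P[np.hypot(*(P[:,:2]-c).T)<.05]
    print('knob',K.mean(0) if len(K) else 0,len(K),'stage',S.mean(0),np.ptp(S,axis=0),len(S))
    (cx,cy),r=cv2.minEnclosingCircle(S[:,:2].astype(np.float32)); print('stage enc',cx,cy,r)
    H=p[near&(p[...,2]>.07)&(p[...,2]<.085)&(hsv[...,1]<90)]; print('knob top',H.mean(0) if len(H) else 0,len(H))
E
```

```text
top blank (array([375.97196262, 236.92056075]), np.int32(214), array([ 0.5121339 , -0.29225048,  0.014     ]))
stage/knob pts 720
flange mid [0.56386376 0.12278883] [0.16812773 0.16887074 0.01192462] 1784
enc 0.5632354617118835 0.12308122962713242 0.08503471314907074
knob [0.4540739  0.06884853 0.0601088 ] 8 stage [0.56284113 0.12257951 0.05809544] [0.07413953 0.07547065 0.01603082] 712
stage enc 0.5646458864212036 0.12339199334383011 0.03948803246021271
knob top [0.45754253 0.07707869 0.07747426] 64
scene blank (array([223.67114094, 289.27516779]), np.int32(149), array([ 0.51343075, -0.29224922,  0.01      ]))
stage/knob pts 376
flange mid [0.55322431 0.14194465] [0.4103652  0.48844083 0.01193522] 770
enc 0.5138285756111145 0.14651957154273987 0.2788488268852234
knob [0.4547334  0.19888571 0.05945584] 50 stage [0.56158934 0.12802097 0.05806089] [0.07504866 0.06771115 0.01560365] 238
stage enc 0.567126989364624 0.12522488832473755 0.042816564440727234
knob top [0.45811161 0.18162269 0.07674348] 56
```

>>> arm_command(targets=[[-0.0355,0.018,0,0,0,0,0],[-0.0355,0.018,0,0,0,0,0],[-0.0355,0.018,0,0,0,0,0],[-0.0355,0.018,0,0,0,0,0],[-0.0355,0.018,0,0,0,0,0],[-0.0355,0.018,0,0,0,0,0],[-0.0355,0.018,0,0,0,0,0],[-0.0355,0.018,0,0,0,0,0],[-0.0355,0.018,0,0,0,0,0],[-0.0355,0.018,0,0,0,0,0],[-0.0355,0.018,0,0,0,0,0],[-0.0355,0.018,0,0,0,0,0]], squeeze=40)

```text
clock: 1.2
position: [0.5141, -0.2908, 0.1952]
ee_rot: [-0.123, 0.992, 0.0, -0.0]
force: [-0.2, -0.5, -0.2]
grip_width: 0.998
grasp_force: 0.0
```

>>> arm_command(targets=[[0,0,0,0,0,-0.122,0],[0,0,0,0,0,-0.122,0],[0,0,0,0,0,-0.122,0],[0,0,0,0,0,-0.122,0],[0,0,0,0,0,-0.122,0],[0,0,0,0,0,-0.122,0],[0,0,0,0,0,-0.122,0],[0,0,0,0,0,-0.122,0],[0,0,0,0,0,-0.122,0],[0,0,0,0,0,-0.122,0],[0,0,0,0,0,-0.122,0],[0,0,0,0,0,-0.122,0]])

```text
clock: 2.2
position: [0.5129, -0.2924, 0.1949]
ee_rot: [0.757, -0.654, -0.0, 0.0]
force: [0.3, -0.1, -0.3]
grip_width: 0.999
grasp_force: 0.0
```

>>> arm_command(targets=[[0,0,0,0,0,-0.122,0],[0,0,0,0,0,-0.122,0],[0,0,0,0,0,-0.122,0],[0,0,0,0,0,-0.122,0],[0,0,0,0,0,-0.122,0],[0,0,0,0,0,-0.122,0],[0,0,0,0,0,-0.122,0],[0,0,0,0,0,-0.122,0],[0,0,0,0,0,-0.122,0],[0,0,0,0,0,0,0],[0,0,0,0,0,0,0]])

```text
clock: 3.12
position: [0.5129, -0.2924, 0.195]
ee_rot: [0.986, -0.167, -0.0, -0.0]
force: [0.1, 0.5, -0.2]
grip_width: 1.001
grasp_force: 0.0
```

```bash
cat >> h.py <<'E'
from scipy.spatial.transform import Rotation as Ro
def info(*pts):
    "state and tool-frame shifts from TCP to world points"
    s=observe(); R=Ro.from_quat(s['ee_rot']).as_matrix()
    print('t',round(s['clock'],2),'tcp',np.round(s['position'],4),'x-ang',round(np.degrees(np.arctan2(R[1,0],R[0,0])),1),'tilt',np.round(R[:2,2],3),'F',np.round(s['force'],1),'w',round(s['grip_width'],3),'gf',round(s['grasp_force'],1),'j',np.round(s['joint_pos'],2))
    for p in pts: print('to',np.round(p,4),'tool shift',np.round(R.T@(np.array(p)-s['position']),4))
def circ(mask):
    c=max(cv2.findContours(mask,cv2.RETR_EXTERNAL,cv2.CHAIN_APPROX_NONE)[0],key=cv2.contourArea); return cv2.minEnclosingCircle(c),cv2.contourArea(c)
E
python3 - <<'E'
from h import *
info()
im,d,m=snap('wrist','w1.png')
w=((im.min(2)>130)*255).astype(np.uint8)
n,l,s,ce=cv2.connectedComponentsWithStats(w)
for i in range(1,n):
    if s[i,4]>150: print(ce[i],s[i],ray(m,*ce[i],.014))
E
```

```text
t 3.12 tcp [ 0.5129 -0.2924  0.195 ] x-ang -19.2 tilt [-0.  0.] F [ 0.1  0.5 -0.2] w 1.001 gf 0.0 j [-0.24  0.33 -0.08 -0.   -1.16  1.48]
[ 6.60057471 10.71264368] [  0   0  17  27 348] [ 0.73764164 -0.11000623  0.014     ]
[264.42193571  28.74584952] [ 214    0  102   68 5662] [ 0.64879064 -0.32073388  0.014     ]
[166.56331878 117.01164483] [152 103  31  29 687] [ 0.60773955 -0.20589415  0.014     ]
[284.17058378 178.48142532] [ 264  158   41   41 1319] [ 0.51429884 -0.29255428  0.014     ]
[522.00879198 240.82134693] [ 472  198   88   94 5687] [ 0.36856302 -0.50775817  0.014     ]
[149.40536398 223.96934866] [ 125  201   50   47 1305] [ 0.51509404 -0.1440139   0.014     ]
[150.97763578 289.5399361 ] [136 276  30  37 313] [ 0.4453039  -0.11292431  0.014     ]
[431.25647668 308.75129534] [410 276  43  62 386] [ 0.32022239 -0.39938387  0.014     ]
```

View pics/w1.png

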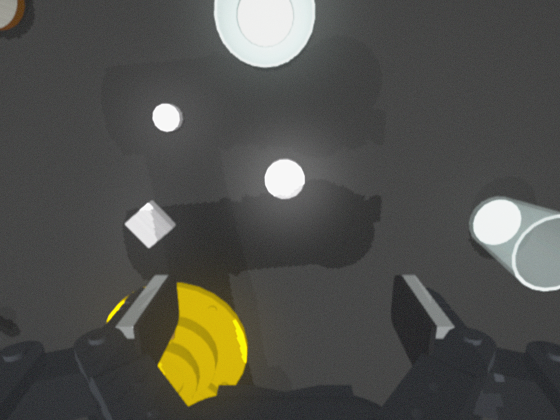

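The wrist picture shows the large blank at (284,178), with the fingers' path on both sides clear. I'm descending to grip its upper half.

>>> arm_command(targets=[[0.001,0,0.021,0,0,0,0],[0,0,0.021,0,0,0,0],[0,0,0.021,0,0,0,0],[0,0,0.021,0,0,0,0],[0,0,0.021,0,0,0,0],[0,0,0.021,0,0,0,0],[0,0,0.021,0,0,0,0],[0,0,0.021,0,0,0,0],[0,0,0.021,0,0,0,0],[0,0,0.004,0,0,0,0.2],[0,0,0,0,0,0,0.3]])

```text
clock: 4.08
position: [0.5128, -0.2926, 0.0007]
ee_rot: [0.986, -0.166, -0.002, -0.0]
force: [-0.3, -0.2, 0.6]
grip_width: 0.745
grasp_force: 0.0
```

>>> arm_command(targets=[[0,0,0,0,0,0,0.4],[0,0,0,0,0,0,0.5],[0,0,0,0,0,0,0.6],[0,0,0,0,0,0,0.8],[0,0,0,0,0,0,1],[0,0,0,0,0,0,1],[0,0,0,0,0,0,1],[0,0,0,0,0,0,1]])

```text
clock: 4.75
position: [0.514, -0.2928, 0.0024]
ee_rot: [0.986, -0.166, 0.0, 0.0]
force: [-0.4, -0.4, 0.5]
grip_width: -0.001
grasp_force: 0.0
```

The gripper shut fully with nothing in it, so I'm looking at why.

```bash
python3 - <<'E'
from h import *
info()
im,d,m=snap('wrist','w2.png')
im2,d2,m2=snap('top'); 
w=((im2.min(2)>140)*255).astype(np.uint8); n,l,s,ce=cv2.connectedComponentsWithStats(w)
for i in range(1,n):
    if abs(ce[i][0]-376)<45 and abs(ce[i][1]-230)<50: print(ce[i],s[i],ray(m2,*ce[i],.014))
E
```

```text
t 4.75 tcp [ 0.514  -0.2928  0.0024] x-ang -19.1 tilt [ 0. -0.] F [-0.4 -0.4  0.5] w -0.001 gf 0.0 j [-0.24  0.53 -0.3   0.   -0.74  1.48]
[381.37662338 197.0999001 ] [ 357  166   47   63 2002] [ 0.61706205 -0.3088323   0.014     ]
[372.88571429 240.17142857] [370 236   9   8  35] [ 0.5036152  -0.28415231  0.014     ]
```

View pics/w2.png

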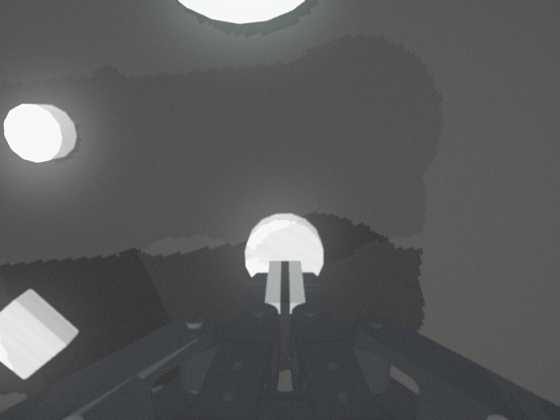

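The picture shows the blank at about (285,250), centred between the shut fingertips at (285,265). I need to know whether the fingers are above it or behind it.

```bash
python3 - <<'E'
from h import *
s=observe();R=Ro.from_quat(s['ee_rot']).as_matrix()
im,d,m=snap('wrist'); p=cloud(m,d)
for u,v in((285,225),(285,245),(285,258),(265,250),(300,250),(278,275),(293,275),(278,290)): print(u,v,np.round(p[v,u],4),'tool',np.round(R.T@(p[v,u]-s['position']),4))
w=((im.min(2)>150)*255).astype(np.uint8)
w[262:]=0;w[:,:200]=0;w[:,360:]=0;w[:180]=0
c=max(cv2.findContours(w,0,cv2.CHAIN_APPROX_NONE)[0],key=cv2.contourArea)
(e,a,t)=cv2.fitEllipse(c[c[:,0,1]<245]);print(e,a,t,ray(m,*e,.014)); print('bbox',cv2.boundingRect(c), 'px per m', foc(m)/d[245,285])
E
```

```text
285 225 [ 0.5295 -0.2987  0.014 ] tool [ 0.0166  0.0004 -0.0118]
285 245 [ 0.5198 -0.2953  0.0143] tool [ 0.0064  0.0005 -0.0121]
285 258 [ 0.513  -0.293   0.0137] tool [-0.0008  0.0005 -0.0115]
265 250 [ 0.5206 -0.2852  0.0145] tool [ 0.0038 -0.0094 -0.0123]
300 250 [ 0.5149 -0.3015  0.0142] tool [ 0.0037  0.0079 -0.012 ]
278 275 [ 0.5248 -0.2942  0.0559] tool [ 0.0107 -0.0022 -0.0537]
293 275 [ 0.5229 -0.2996  0.0559] tool [ 0.0107  0.0035 -0.0537]
278 290 [ 0.5243 -0.2943  0.0667] tool [ 0.0102 -0.002  -0.0645]
(283.6651611328125, 249.01414489746094) (72.01790618896484, 74.68890380859375) 89.3722915649414 [ 0.51791332 -0.29398669  0.014     ]
bbox (245, 213, 79, 49) px per m 2036.863445378815
```

```bash
python3 - <<'E'
from h import *
s=observe();R=Ro.from_quat(s['ee_rot']).as_matrix(); print(s['joint_pos'])
for n in('wrist','scene'):
    im,d,m=snap(n); p=cloud(m,d); t=(p-s['position'])@R
    k=(d>0)&(abs(t[...,0])<.03)&(abs(t[...,1])<.04)&(p[...,2]>.018)&(p[...,2]<.2)
    z=p[k][:,2]; print(n,k.sum(),np.percentile(z,[0,1,5,20,50]) if k.sum() else '')
    if n=='scene':
        u,v=proj(m,s['position']).astype(int); print(u,v); c=im[v-70:v+40,u-60:u+60]; cv2.imwrite('pics/s2.png',cv2.resize(c,None,fx=5,fy=5,interpolation=cv2.INTER_CUBIC))
E
```

```text
[-2.44307631e-01  5.30172779e-01 -3.02288446e-01  4.30917721e-06
 -7.38387986e-01  1.48232823e+00]
wrist 35569 [0.04146598 0.04913503 0.06547767 0.08989829 0.10302005]
scene 526 [0.01809032 0.0192989  0.052487   0.08782124 0.11553591]
224 291
```

View pics/s2.png

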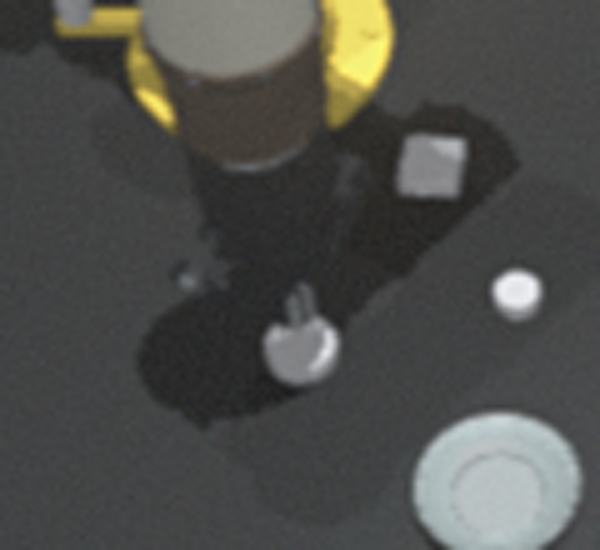

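The scene crop shows the shut fingertips at about (300,322) ending above the blank (centre (302,348)). They sit well above the reported TCP, so I'm measuring that offset.

```bash
python3 - <<'E'
from h import *
s=observe();R=Ro.from_quat(s['ee_rot']).as_matrix()
w=camera_model('wrist'); sc=camera_model('scene')
for h in(0,.01,.015,.02,.025,.03,.035,.04,.045,.05):
    f=lambda m,x:np.round(proj(m,s['position']+R@[x,0,-h]),1)
    print(h,'wrist x=.011',f(w,.011),'x=0',f(w,0),'scene',f(sc,0),f(sc,.011))
im,d,m=snap('wrist'); p=cloud(m,d); t=(p-s['position'])@R
for v in range(256,312,4): print(v,[np.round(t[v,u],4).tolist() for u in(273,296)])
E
```

```text
0 wrist x=.011 [284.1 228. ] x=0 [284.1 247.8] scene [224. 291.] [226.4 293.3]
0.01 wrist x=.011 [284.  234.6] x=0 [284.  255.3] scene [223.6 289.1] [226.  291.3]
0.015 wrist x=.011 [284.  238.2] x=0 [284.  259.4] scene [223.4 288.1] [225.8 290.3]
0.02 wrist x=.011 [284. 242.] x=0 [284.  263.6] scene [223.2 287.1] [225.6 289.4]
0.025 wrist x=.011 [284. 246.] x=0 [284.  268.2] scene [223.  286.1] [225.4 288.4]
0.03 wrist x=.011 [283.9 250.2] x=0 [283.9 273. ] scene [222.8 285.1] [225.2 287.3]
0.035 wrist x=.011 [283.9 254.7] x=0 [283.9 278.1] scene [222.6 284.1] [225.  286.3]
0.04 wrist x=.011 [283.9 259.5] x=0 [283.9 283.5] scene [222.4 283. ] [224.8 285.3]
0.045 wrist x=.011 [283.8 264.6] x=0 [283.8 289.2] scene [222.2 282. ] [224.6 284.3]
0.05 wrist x=.011 [283.8 270. ] x=0 [283.8 295.4] scene [222. 281.] [224.4 283.3]
256 [[0.0008, -0.0054, -0.0127], [0.0006, 0.0059, -0.0123]]
260 [[-0.0016, -0.0055, -0.0122], [-0.002, 0.006, -0.0113]]
264 [[0.0108, -0.0044, -0.0439], [0.0105, 0.0049, -0.0433]]
268 [[0.0106, -0.0043, -0.0473], [0.0103, 0.0048, -0.0466]]
272 [[0.0105, -0.0042, -0.0506], [0.0112, 0.0047, -0.0521]]
276 [[0.0105, -0.0041, -0.0542], [0.0108, 0.0046, -0.0547]]
280 [[0.0101, -0.004, -0.0566], [0.01, 0.0045, -0.0564]]
284 [[0.0107, -0.0038, -0.0609], [0.0102, 0.0044, -0.06]]
288 [[0.0108, -0.0037, -0.0641], [0.0097, 0.0044, -0.062]]
292 [[0.0107, -0.0037, -0.0668], [0.0107, 0.0042, -0.0666]]
296 [[0.0103, -0.0036, -0.0688], [0.0107, 0.0042, -0.0695]]
300 [[0.0103, -0.0035, -0.0714], [0.0101, 0.0041, -0.071]]
304 [[0.0098, -0.0035, -0.0731], [0.0103, 0.004, -0.0739]]
308 [[0.0113, -0.0033, -0.078], [0.0117, 0.0039, -0.0786]]
```

Both views agree: the shut fingertips are about 42 mm above the reported TCP. I'll open, go lower, close to just wider than the blank, and check from close by.

>>> arm_command(targets=[[0,0,0,0,0,0,0.3],[0,0,0,0,0,0,0.3],[0,0,0,0,0,0,0.3],[0,0,0,0,0,0,0.3],[0,0,0,0,0,0,0.3],[0,0,0.01,0,0,0,0.3],[0,0,0.01,0,0,0,0.3],[0,0,0.01,0,0,0,0.35],[0,0,0,0,0,0,0.35]])

```text
clock: 5.8
position: [0.5117, -0.2921, -0.031]
ee_rot: [0.986, -0.166, -0.003, -0.001]
force: [0.2, -0.9, -0.5]
grip_width: 0.654
grasp_force: 0.0
```

```bash
cat >> h.py <<'E'
def tips(f=None):
    "lowest finger points in tool frame, left and right, from wrist depth"
    s=observe();R=Ro.from_quat(s['ee_rot']).as_matrix(); im,d,m=snap('wrist',f); p=cloud(m,d); t=(p-s['position'])@R
    for sg in(-1,1):
        k=(d>0)&(abs(t[...,0])<.0145)&(sg*t[...,1]>0)&(sg*t[...,1]<.065)&(t[...,2]>-.085)&(t[...,2]<-.03)&(p[...,2]>-.1)
        q=t[k]; q=q[q[:,2].argsort()[::-1]]; print('side',sg,len(q),np.round(q[:600:100],4).tolist())
    return im,d,m
E
python3 - <<'E'
from h import *
info(); tips('w3.png')
E
```

```text
t 5.8 tcp [ 0.5117 -0.2921 -0.031 ] x-ang -19.1 tilt [-0.005  0.002] F [ 0.2 -0.9 -0.5] w 0.654 gf 0.0 j [-0.24  0.58 -0.33 -0.   -0.67  1.48]
side -1 10287 [[-0.003, -0.0632, -0.03], [-0.001, -0.0593, -0.0301], [0.0102, -0.0277, -0.0302], [0.014, -0.0603, -0.0303], [0.0093, -0.0211, -0.0303], [-0.0028, -0.0468, -0.0304]]
side 1 10306 [[0.0059, 0.0253, -0.03], [0.0088, 0.0592, -0.0301], [0.006, 0.0528, -0.0302], [0.0107, 0.0308, -0.0302], [0.0117, 0.0303, -0.0303], [0.0017, 0.0438, -0.0303]]
```

View pics/w3.png

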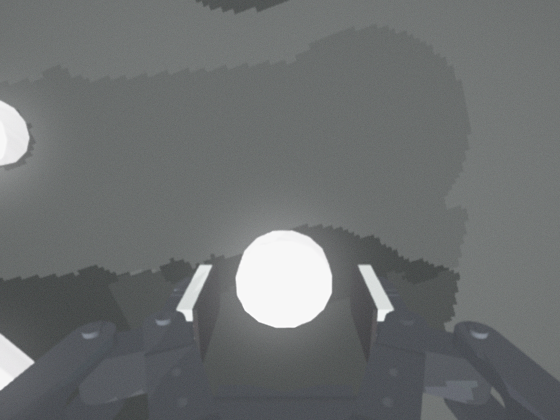

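The blank at (284,278) lies centred between the pads, whose light edges run from (205,265) to (185,318) and from (365,265) to (383,318).

```bash
python3 - <<'E'
from h import *
s=observe();R=Ro.from_quat(s['ee_rot']).as_matrix(); im,d,m=snap('wrist'); p=cloud(m,d); t=(p-s['position'])@R
for v,u in((267,206),(267,364),(275,202),(275,368),(290,195),(290,375),(310,185),(310,383)): print(v,u,im[v,u],np.round(t[v,u],4),'z',np.round(p[v,u,2],4))
info(np.r_[ray(m,284,278.5,.014)[:2],-.04])
E
```

```text
267 206 [231 232 229] [ 0.0106 -0.0309 -0.0464] z 0.0164
267 364 [222 223 218] [ 0.0102  0.0321 -0.0454] z 0.0155
275 202 [227 228 226] [ 0.0101 -0.0312 -0.0525] z 0.0225
275 368 [218 219 214] [ 0.0104  0.032  -0.053 ] z 0.0231
290 195 [231 230 227] [ 0.0101 -0.0311 -0.0643] z 0.0343
290 375 [219 220 216] [ 0.0105  0.0318 -0.0649] z 0.035
310 185 [238 238 235] [ 0.0103 -0.0311 -0.0776] z 0.0476
310 383 [240 240 237] [ 0.0106  0.0312 -0.0779] z 0.048
t 5.9 tcp [ 0.5133 -0.2927 -0.029 ] x-ang -19.1 tilt [-0.002  0.   ] F [0.5 0.4 0.8] w 0.652 gf 0.0 j [-0.24  0.57 -0.32  0.   -0.67  1.48]
to [ 0.5166 -0.2939 -0.04  ] tool shift [0.0036 0.     0.011 ]
```

>>> arm_command(targets=[[0.0025,0,0.005,0,0,0,0.35],[0,0,0.005,0,0,0,0.35],[0,0,0,0,0,0,0.5],[0,0,0,0,0,0,0.8],[0,0,0,0,0,0,1],[0,0,0,0,0,0,1],[0,0,0,0,0,0,1]])

```text
clock: 6.48
position: [0.5171, -0.2939, -0.0372]
ee_rot: [0.986, -0.165, 0.001, 0.0]
force: [0.4, -0.8, 4.3]
grip_width: 0.445
grasp_force: 42.0
```

>>> arm_command(targets=[[0,0,-0.01,0,0,0,1],[0,0,-0.02,0,0,0,1],[0,0,-0.03,0,0,0,1],[0,0,-0.03,0,0,0,1],[0,0,-0.03,0,0,0,1],[0,0,0,0,0,0,1]])

```text
clock: 6.98
position: [0.52, -0.2952, 0.0892]
ee_rot: [0.986, -0.165, 0.006, 0.001]
force: [0.9, 0.1, 0.6]
grip_width: 0.449
grasp_force: 40.2
```

```bash
python3 - <<'E'
from h import *
info()
s=observe();R=Ro.from_quat(s['ee_rot']).as_matrix(); im,d,m=snap('wrist','w4.png'); p=cloud(m,d); t=(p-s['position'])@R
k=(abs(t[...,0])<.03)&(abs(t[...,1])<.018)&(t[...,2]>-.06)&(t[...,2]<-.02)
q=t[k]; print(k.sum(),q.mean(0),q.min(0),q.max(0), np.percentile(q[:,2],[2,25,50,75,98])) 
top=q[abs(q[:,2]-np.percentile(q[:,2],25))<.002]; print('top face x',np.percentile(top[:,0],[1,99]))
fit=np.linalg.lstsq(np.c_[top[:,:2],np.ones(len(top))],top[:,2],rcond=None)[0]; print('plane',fit)
for v in range(225,330,8): print(v,np.round(t[v,284],4).tolist(),end=' ')
E
```

```text
t 6.98 tcp [ 0.52   -0.2952  0.0892] x-ang -19.0 tilt [ 0.011 -0.005] F [0.9 0.1 0.6] w 0.449 gf 40.2 j [-0.24  0.43 -0.21  0.   -0.92  1.48]
7533 [-0.00084053  0.00012431 -0.05031991] [-0.02328429 -0.01798686 -0.05315198] [ 0.01648681  0.0179943  -0.03762379] [-0.05223048 -0.05144156 -0.0510154  -0.05051928 -0.04064412]
top face x [-0.02180217  0.01523176]
plane [ 0.00288732  0.00208744 -0.05110108]
225 [-0.0172, -0.0003, 0.0893] 233 [-0.024, -0.0003, 0.0899] 241 [-0.0301, -0.0003, 0.0884] 249 [0.0154, 0.0, -0.0394] 257 [0.0154, 0.0, -0.0477] 265 [0.0134, 0.0, -0.0506] 273 [0.0105, 0.0001, -0.0517] 281 [0.0067, 0.0001, -0.0509] 289 [0.0036, 0.0001, -0.0514] 297 [-0.0002, 0.0001, -0.051] 305 [-0.0036, 0.0001, -0.0511] 313 [-0.0067, 0.0001, -0.0519] 321 [-0.0113, 0.0, -0.0506] 329 [-0.0146, 0.0001, -0.0512]
```

View pics/w4.png

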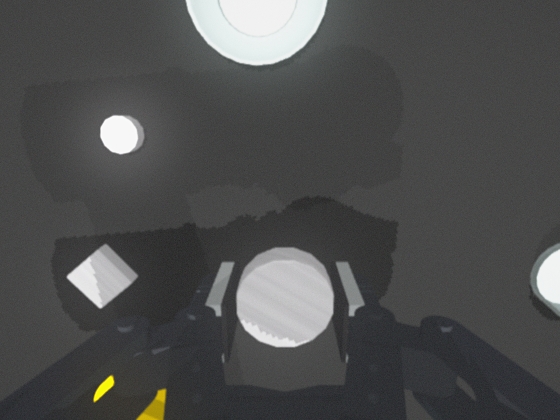

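The blank hangs flat and centred between the pads, its top face at about (285,297). Its underside is about 37 mm behind the TCP. I'm carrying it over the grey lift.

>>> arm_command(targets=[[-0.008,-0.0372,0,0,0,0,1],[-0.008,-0.0372,0,0,0,0,1],[-0.008,-0.0372,0,0,0,0,1],[-0.008,-0.0372,0,0,0,0,1],[-0.008,-0.0372,0,0,0,0,1],[-0.008,-0.0372,0,0,0,0,1],[-0.008,-0.0372,0,0,0,0,1],[-0.008,-0.0372,0,0,0,0,1],[-0.008,-0.0372,0,0,0,0,1],[-0.008,-0.0372,0,0,0,0,1],[-0.008,-0.0372,0,0,0,0,1],[0,0,0,0,0,0,1]])

```text
clock: 8.03
position: [0.5673, 0.1273, 0.0812]
ee_rot: [0.987, -0.163, 0.0, -0.0]
force: [-0.1, -0.8, -0.2]
grip_width: 0.454
grasp_force: 40.4
```

>>> arm_command(targets=[[0,0,0,0,0,0,1],[0,0,0,0,0,0,1],[0,0,0,0,0,0,1],[0,0,0,0,0,0,1]])

```text
clock: 8.37
position: [0.5663, 0.1205, 0.0819]
ee_rot: [0.986, -0.167, -0.001, 0.0]
force: [0.6, 0.0, -0.5]
grip_width: 0.449
grasp_force: 40.4
```

```bash
cat >> h.py <<'E'
def held():
    s=observe();R=Ro.from_quat(s['ee_rot']).as_matrix(); im,d,m=snap('wrist','wl.png'); p=cloud(m,d); t=(p-s['position'])@R
    k=(abs(t[...,0])<.03)&(abs(t[...,1])<.0175)&(t[...,2]>-.06)&(t[...,2]<-.03); q=t[k]
    c=q[abs(q[:,1])<.003]; print('held x',c[:,0].min(),c[:,0].max(),'top',np.median(q[:,2]))
    xc=(c[:,0].min()+c[:,0].max())/2; return s,R,im,d,m,p,t,xc
E
python3 - <<'E'
from h import *
info(); s,R,im,d,m,p,t,xc=held(); print('blank',s['position']+R@[xc,0,-.0371])
# lift by wrist depth: rim z~.06 and flange z~.012
c=np.array([.564,.123]); r=np.hypot(p[...,0]-c[0],p[...,1]-c[1])
S=p[(abs(p[...,2]-.060)<.003)&(r<.045)]; print('rim',len(S),S[:,:2].min(0),S[:,:2].max(0))
im2,d2,m2=snap('top'); p2=cloud(m2,d2); 
K=p2[(abs(p2[...,2]-.0765)<.006)&(np.hypot(p2[...,0]-.4575,p2[...,1]-.077)<.03)]; print('knob top',K.mean(0),K.min(0),K.max(0),len(K))
E
```

```text
t 8.37 tcp [0.5663 0.1205 0.0819] x-ang -19.2 tilt [-0.001 -0.   ] F [ 0.6  0.  -0.5] w 0.449 gf 40.4 j [ 0.49  0.41 -0.26 -0.   -0.9   0.75]
held x -0.02394180414142758 0.01635928730763712 top -0.05099729110550265
blank [0.56279623 0.12174926 0.11897262]
rim 5427 [0.53201026 0.08693472] [0.60112954 0.16208446]
knob top [0.45758531 0.07713235 0.07700634] [0.44745005 0.06747505 0.07163154] [0.46697468 0.08702821 0.08158249] 64
```

View pics/wl.png

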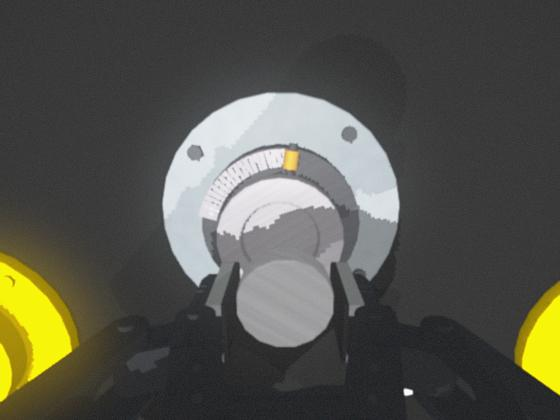

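The wrist picture shows the recess arc at about (283,235) behind the held blank (285,303), with the stage, collar and flange concentric. I'm refining the axis from this view.

```bash
python3 - <<'E'
from h import *
from scipy.optimize import least_squares
im,d,m=snap('wrist'); p=cloud(m,d); c0=np.array([.5635,.1235])
def fit(Q,r0=None):
    f=(lambda q:np.hypot(*(Q-q[:2]).T)-r0) if r0 else (lambda q:np.hypot(*(Q-q[:2]).T)-q[2])
    o=least_squares(f,[*c0,r0 or .05],loss='soft_l1',f_scale=.001); return np.round(o.x,4),len(Q),np.round(np.std(f(o.x)),4)
def edges(zlo,zhi,z,r0,band,rows):
    k=((p[...,2]>zlo)&(p[...,2]<zhi)&(np.hypot(p[...,0]-c0[0],p[...,1]-c0[1])<r0+.012)).astype(np.uint8)
    c=np.vstack(cv2.findContours(k,cv2.RETR_LIST,cv2.CHAIN_APPROX_NONE)[0])[:,0]
    c=c[c[:,1]<rows]; Q=np.array([ray(m,u,v,z)[:2] for u,v in c]); e=abs(np.hypot(*(Q-c0).T)-r0)<band
    return Q[e]
print('flange',fit(edges(.006,.018,.012,.085,.006,255),.085))
print('stage',fit(edges(.0565,.066,.060,.038,.004,255),.038))
print('recess',fit(edges(.0575,.066,.060,.0225,.004,255),.0225))
E
```

```text
flange (array([0.562 , 0.1248, 0.085 ]), 488, np.float64(0.0011))
stage (array([0.5629, 0.1245, 0.038 ]), 230, np.float64(0.0008))
recess (array([0.5641, 0.1241, 0.0225]), 158, np.float64(0.0008))
```

>>> arm_command(targets=[[0,-0.0026,0.01,0,0,0,1],[0,0,0.015,0,0,0,1],[0,0,0.015,0,0,0,1],[0,0,0.01,0,0,0,1],[0,0,0.004,0,0,0,1],[0,0,0,0,0,0,1],[0,0,0,0,0,0,1],[0,0,0,0,0,0,1]])

```text
clock: 9.18
position: [0.5684, 0.1246, 0.0289]
ee_rot: [0.986, -0.166, 0.001, -0.0]
force: [1.0, -0.0, 0.0]
grip_width: 0.447
grasp_force: 40.4
```

```bash
python3 - <<'E'
from h import *
info(); s,R,im,d,m,p,t,xc=held(); print('blank',s['position']+R@[xc,0,-.0371])
cv2.imwrite('pics/w6.png',cv2.resize(im[150:400,150:430],None,fx=2.5,fy=2.4))
E
```

```text
t 9.18 tcp [0.5684 0.1246 0.0289] x-ang -19.1 tilt [0.001 0.001] F [ 1. -0.  0.] w 0.447 gf 40.4 j [ 0.49  0.48 -0.31  0.   -0.78  0.74]
held x -0.0233282635096042 0.029977464677346532 top -0.050700387617666175
blank [0.57147559 0.12345428 0.06604057]
```

View pics/w6.png

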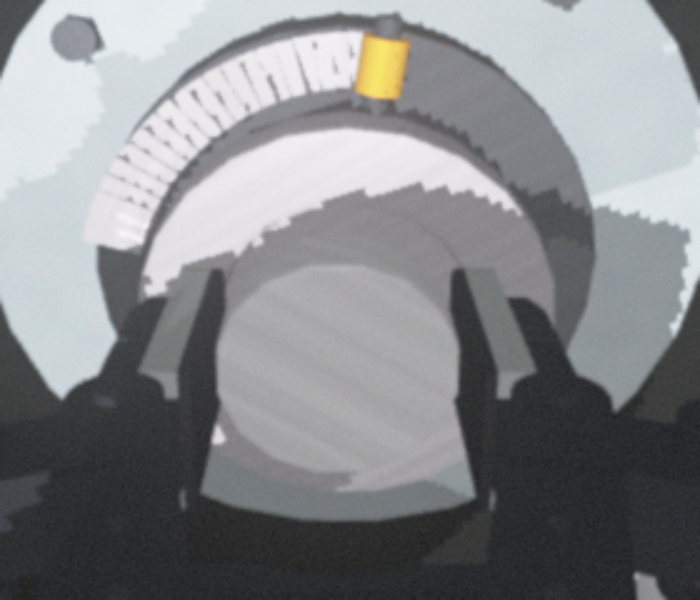

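The blank, top centre about (338,368) in the crop, hangs just above the recess. The recess arc is visible behind it at about (345,220). I'm comparing blank and recess within one image.

```bash
cat >> h.py <<'E'
from scipy.optimize import least_squares
def rel():
    "blank centre and stage axis in the same wrist image, tool frame offsets"
    s=observe();R=Ro.from_quat(s['ee_rot']).as_matrix(); im,d,m=snap('wrist'); p=cloud(m,d); t=(p-s['position'])@R
    c0=np.array([.5640,.1245])
    def fit(Q,r):
        f=lambda q:np.hypot(*(Q-q).T)-r; o=least_squares(f,c0,loss='soft_l1',f_scale=.0007); return o.x,len(Q),np.std(f(o.x))
    def edges(zlo,zhi,z,r0,band,rows):
        k=((p[...,2]>zlo)&(p[...,2]<zhi)&(np.hypot(p[...,0]-c0[0],p[...,1]-c0[1])<r0+.012)).astype(np.uint8)
        c=np.vstack(cv2.findContours(k,cv2.RETR_LIST,cv2.CHAIN_APPROX_NONE)[0])[:,0]; c=c[c[:,1]<rows]
        Q=np.array([ray(m,u,v,z)[:2] for u,v in c]); return Q[abs(np.hypot(*(Q-c0).T)-r0)<band]
    fl=fit(edges(.006,.018,.012,.085,.006,250),.085); st=fit(edges(.0565,.0655,.060,.038,.004,250),.038)
    zt=np.median(p[295:315,270:300,2]); k=(abs(p[...,2]-zt)<.0025)&(abs(t[...,1])<.0175)
    cols=p[k]; tt=(cols-s['position'])@R; c=tt[abs(tt[:,1])<.004]; lo,hi=np.percentile(c[:,0],[.5,99.5])
    b=s['position']+R@[(lo+hi)/2,0,0]
    print('flange',fl,'stage',st,'blank top z',zt,'x-range',lo,hi,'blank',b[:2])
    for n,a in(('flange',fl[0]),('stage',st[0])): print('move in tool axes to',n,np.round(R.T@np.r_[a-b[:2],0],4))
E
python3 - <<'E'
from h import *
rel(); info(); rel(); info()
E
```

```text
flange (array([0.56203246, 0.12483546]), 508, np.float64(0.0011117668991348472)) stage (array([0.56334388, 0.12436345]), 178, np.float64(0.0004780449408543698)) blank top z 0.08014059031834252 x-range -0.022815103843516763 0.016044472524492783 blank [0.56519335 0.12570688]
move in tool axes to flange [-0.0027  0.0019 -0.    ]
move in tool axes to stage [-0.0013  0.0019 -0.    ]
t 9.28 tcp [0.5683 0.1246 0.0291] x-ang -19.1 tilt [0.002 0.001] F [ 0.1  0.3 -1. ] w 0.45 gf 40.4 j [ 0.49  0.48 -0.31  0.   -0.78  0.74]
flange (array([0.56209133, 0.1249821 ]), 508, np.float64(0.0010909951311171364)) stage (array([0.56326931, 0.12439383]), 193, np.float64(0.0005586539795617986)) blank top z 0.08018311300563756 x-range -0.022921419102334667 0.015972472211665405 blank [0.56503148 0.12573605]
move in tool axes to flange [-0.0025  0.0017 -0.    ]
move in tool axes to stage [-0.0012  0.0018 -0.    ]
t 9.33 tcp [0.5682 0.1246 0.0291] x-ang -19.1 tilt [0.002 0.001] F [-0.5 -0.4 -0.9] w 0.449 gf 40.4 j [ 0.49  0.48 -0.31  0.   -0.78  0.74]
```

>>> arm_command(targets=[[-0.0014,0.0018,0,0,0,0,1],[0,0,0,0,0,0,1],[0,0,0.002,0,0,0,1],[0,0,0.002,0,0,0,1],[0,0,0.002,0,0,0,1],[0,0,0.001,0,0,0,1],[0,0,0.001,0,0,0,1],[0,0,0.001,0,0,0,1],[0,0,0,0,0,0,1]])

```text
clock: 10.08
position: [0.566, 0.1231, 0.0227]
ee_rot: [0.986, -0.165, 0.0, 0.0]
force: [-7.5, -0.8, 19.2]
grip_width: 0.446
grasp_force: 51.0
```

```bash
python3 - <<'E'
from h import *
info(); rel()
E
```

```text
t 10.08 tcp [0.566  0.1231 0.0227] x-ang -19.0 tilt [ 0.001 -0.001] F [-7.5 -0.8 19.2] w 0.446 gf 51.0 j [ 0.49  0.49 -0.32  0.   -0.77  0.74]
flange (array([0.56203747, 0.12488066]), 521, np.float64(0.0010404191878895636)) stage (array([0.56324824, 0.12433714]), 199, np.float64(0.0005467553219431916)) blank top z 0.07385811416947467 x-range -0.022995975999579962 0.0159288762891988 blank [0.56262202 0.12420841]
move in tool axes to flange [-0.0008 -0.0004 -0.    ]
move in tool axes to stage [ 0.0006 -0.0003  0.    ]
```

The blank is resting on the rim, and the reaction pushes the tool toward −x, so I'm backing off and shifting that way.

>>> arm_command(targets=[[0,0,-0.004,0,0,0,1],[-0.0016,0.0007,0,0,0,0,1],[0,0,0,0,0,0,1],[0,0,0.001,0,0,0,1],[0,0,0.001,0,0,0,1],[0,0,0.001,0,0,0,1],[0,0,0.001,0,0,0,1],[0,0,0,0,0,0,1]])

```text
clock: 10.8
position: [0.5638, 0.1228, 0.0226]
ee_rot: [0.986, -0.165, -0.0, 0.001]
force: [-8.9, -0.7, 22.1]
grip_width: 0.449
grasp_force: 52.6
```

```bash
python3 - <<'E'
from h import *
info(); rel()
E
```

```text
t 10.8 tcp [0.5638 0.1228 0.0226] x-ang -19.0 tilt [-0.    -0.001] F [-8.9 -0.7 22.1] w 0.449 gf 52.6 j [ 0.5   0.48 -0.32  0.   -0.77  0.74]
flange (array([0.56200661, 0.12488709]), 533, np.float64(0.001163295617996782)) stage (array([0.56325696, 0.12433815]), 206, np.float64(0.0005497860997523591)) blank top z 0.07376945263088791 x-range -0.02260301241235914 0.01603714078784253 blank [0.56066931 0.12386561]
move in tool axes to flange [ 0.0009 -0.0014 -0.    ]
move in tool axes to stage [ 0.0023 -0.0013 -0.    ]
```

```bash
python3 - <<'E'
from h import *
s=observe(); R=Ro.from_quat(s['ee_rot']).as_matrix(); print('F tool',R.T@s['force'],'T tool',R.T@s['wrist_torque'],'T world',s['wrist_torque'])
im,d,m=snap('wrist'); p=cloud(m,d); t=(p-s['position'])@R
zt=.0738; k=((abs(p[...,2]-zt)<.003)&(abs(t[...,1])<.03)&(abs(t[...,0])<.03)).astype(np.uint8)
n,l,st,ce=cv2.connectedComponentsWithStats(k); i=l[305,285]; q=t[(l==i)]
print('y ext',np.percentile(q[:,1],[.3,99.7]),'x',np.percentile(q[:,0],[.3,99.7]))
Q=q[:,:2].astype(np.float32); h=cv2.convexHull(Q)[:,0]; f=lambda c:np.hypot(*(h-c[:2]).T)-c[2]
o=least_squares(f,[0,0,.02],loss='soft_l1',f_scale=.0005); print('blank fit tool',o.x)
fl=p[abs(p[...,2]-.054)<.0015]; r=np.hypot(fl[:,0]-.5632,fl[:,1]-.1243); print('floor pts',(r<.022).sum())
S=p[(np.hypot(p[...,0]-.5632,p[...,1]-.1243)<.036)&(np.hypot(p[...,0]-.5632,p[...,1]-.1243)>.026)&(p[...,2]<.066)&(p[...,2]>.055)]; print('rim z',np.median(S[:,2]))
cv2.imwrite('pics/w7.png',cv2.resize(im[200:380,180:390],None,fx=3.4,fy=3.3,interpolation=cv2.INTER_CUBIC))
E
```

```text
F tool [ -8.16707031   1.91962269 -23.43786625] T tool [-0.88708273 -2.62724007  0.05860954] T world [ 0.01669483  2.77284189 -0.06172846]
y ext [-0.02426076  0.02465264] x [-0.02231853  0.01582911]
blank fit tool [0.00245672 0.00072353 0.02561938]
floor pts 1551
rim z 0.05990335724276469
```

View pics/w7.png

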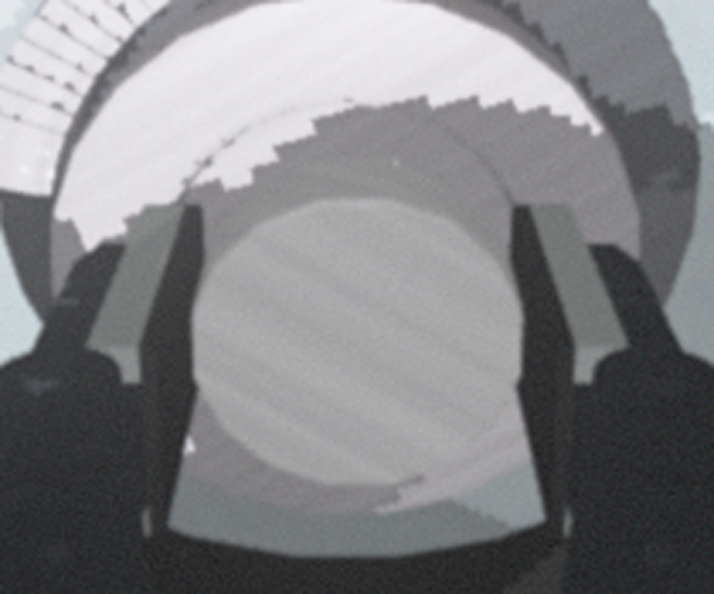

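In this crop the blank (centre about (357,343)) sits too far back. The recess arc has its apex at (345,105) and spans columns 185 to 515. The contact torque agrees, so I'm going forward about 4 mm.

>>> arm_command(targets=[[0,0,-0.005,0,0,0,1],[0.004,-0.0016,0,0,0,0,1],[0,0,0,0,0,0,1],[0,0,0.001,0,0,0,1],[0,0,0.001,0,0,0,1],[0,0,0.001,0,0,0,1],[0,0,0.001,0,0,0,1],[0,0,0.001,0,0,0,1],[0,0,0,0,0,0,1]])

```text
clock: 11.65
position: [0.5688, 0.1231, 0.0226]
ee_rot: [0.986, -0.165, 0.001, 0.0]
force: [-9.0, -1.2, 22.9]
grip_width: 0.448
grasp_force: 53.0
```

```bash
python3 - <<'E'
from h import *
info(); rel(); s=observe(); R=Ro.from_quat(s['ee_rot']).as_matrix(); print('F tool',R.T@s['force'],'T tool',R.T@s['wrist_torque'])
E
```

```text
t 11.65 tcp [0.5688 0.1231 0.0226] x-ang -19.0 tilt [ 0.001 -0.001] F [-9.  -1.2 22.9] w 0.448 gf 53.0 j [ 0.49  0.49 -0.31  0.   -0.77  0.75]
flange (array([0.5620808 , 0.12473176]), 488, np.float64(0.0009999554241381366)) stage (array([0.56336986, 0.12432715]), 180, np.float64(0.0006666037031504592)) blank top z 0.07382249423956032 x-range -0.022902520868623114 0.015921551298496327 blank [0.56547472 0.12422115]
move in tool axes to flange [-0.0034  0.0006 -0.    ]
move in tool axes to stage [-0.002   0.0006 -0.    ]
F tool [ -6.43573158   2.85990795 -22.67221437] T tool [-0.78532613 -2.19600408  0.10305104]
```

```bash
python3 - <<'E'
from h import *
s=observe(); R=Ro.from_quat(s['ee_rot']).as_matrix(); im,d,m=snap('wrist'); p=cloud(m,d); t=(p-s['position'])@R
for v in range(200,312,3): print(v,np.round([np.median(t[v,280:289,0])*1e3,np.median(p[v,280:289,2])*1e3,im[v,280:289].mean()],1).tolist(),end='; ')
print()
v=262
for v in (236,242,248): print(v,[(u,round(1e3*t[v,u,1],1),round(1e3*p[v-1:v+2,u,2].mean(),1),int(im[v-1:v+2,u].mean())) for u in range(225,350,6)])
E
```

```text
200 [28.9, 33.8, 104.7]; 203 [32.0, 50.8, 134.5]; 206 [32.1, 55.8, 134.7]; 209 [31.6, 58.9, 207.6]; 212 [30.6, 59.7, 237.1]; 215 [29.4, 59.8, 235.7]; 218 [28.2, 60.1, 236.8]; 221 [26.9, 59.9, 236.3]; 224 [25.8, 60.5, 234.2]; 227 [24.3, 60.0, 233.9]; 230 [23.0, 60.0, 233.3]; 233 [21.7, 60.1, 231.6]; 236 [20.3, 59.8, 218.6]; 239 [19.0, 60.0, 146.6]; 242 [15.5, 54.3, 140.8]; 245 [14.0, 53.9, 142.1]; 248 [15.7, 61.7, 144.5]; 251 [15.8, 65.0, 145.5]; 254 [15.7, 68.0, 148.9]; 257 [15.8, 71.1, 143.4]; 260 [15.5, 73.2, 163.9]; 263 [14.7, 74.2, 173.9]; 266 [13.2, 73.7, 170.0]; 269 [12.0, 73.9, 170.9]; 272 [10.7, 73.7, 170.4]; 275 [9.5, 74.0, 172.6]; 278 [8.1, 73.7, 173.0]; 281 [7.0, 74.0, 172.5]; 284 [5.6, 73.9, 171.6]; 287 [4.2, 73.6, 168.2]; 290 [2.8, 73.5, 168.4]; 293 [1.6, 73.5, 171.0]; 296 [0.3, 73.7, 170.7]; 299 [-0.8, 74.0, 169.4]; 302 [-2.2, 73.9, 167.9]; 305 [-3.7, 73.7, 165.9]; 308 [-4.7, 74.2, 166.9]; 311 [-6.6, 73.3, 168.2]; 
236 [(225, np.float64(-24.5), np.float64(60.1), 232), (231, np.float64(-22.0), np.float64(60.2), 234), (237, np.float64(-19.3), np.float64(60.4), 231), (243,
[... 2188 characters left out ...]
(-10.0), np.float64(55.8), 156), (267, np.float64(-7.4), np.float64(53.0), 143), (273, np.float64(-4.8), np.float64(56.5), 144), (279, np.float64(-2.0), np.float64(59.4), 144), (285, np.float64(0.4), np.float64(59.4), 144), (291, np.float64(2.9), np.float64(59.7), 144), (297, np.float64(5.7), np.float64(56.3), 142), (303, np.float64(8.3), np.float64(53.8), 142), (309, np.float64(10.8), np.float64(54.6), 136), (315, np.float64(13.0), np.float64(59.5), 134), (321, np.float64(15.4), np.float64(59.7), 141), (327, np.float64(17.8), np.float64(60.4), 137), (333, np.float64(20.5), np.float64(59.7), 142), (339, np.float64(23.0), np.float64(59.9), 137), (345, np.float64(25.6), np.float64(59.4), 139)]
```

```bash
python3 - <<'E'
from h import *
s=observe(); R=Ro.from_quat(s['ee_rot']).as_matrix(); im,d,m=snap('wrist'); p=cloud(m,d); t=(p-s['position'])@R
for x,y,h in((.0106,-.0215,.0445),(.0106,-.0215,.0375),(.0106,.0215,.0445),(.0106,.0215,.0375)): print(x,y,h,proj(m,s['position']+R@[x,y,-h]))
for v in range(250,345,6): print(v,[(u,*np.round(np.r_[t[v,u,:2],p[v,u,2]]*1e3,0).astype(int).tolist()) for u in(200,212,224,230,236,330,336,342,354,366)])
E
```

```text
0.0106 -0.0215 0.0445 [230.47670774 264.90587275]
0.0106 -0.0215 0.0375 [232.86697594 257.88170865]
0.0106 0.0215 0.0445 [337.36358244 264.99938949]
0.0106 0.0215 0.0375 [335.06385645 257.9695211 ]
250 [(200, 10, -38, 50), (212, 14, -30, 60), (224, 14, -25, 60), (230, 14, -23, 59), (236, 14, -20, 60), (330, 14, 19, 60), (336, 14, 22, 60), (342, 14, 24, 61), (354, 15, 29, 61), (366, 4, 40, 35)]
256 [(200, 7, -38, 50), (212, 12, -30, 60), (224, 11, -25, 59), (230, 11, -23, 59), (236, 11, -20, 60), (330, 11, 19, 59), (336, 12, 22, 61), (342, 11, 24, 60), (354, 11, 29, 60), (366, 0, 41, 34)]
262 [(200, 4, -38, 49), (212, 8, -30, 60), (224, 10, -25, 63), (230, 10, -22, 63), (236, 10, -20, 63), (330, 8, 20, 58), (336, 10, 21, 64), (342, 11, 24, 64), (354, 9, 30, 60), (366, 8, 35, 59)]
268 [(200, -6, -42, 34), (212, 6, -31, 60), (224, 11, -23, 71), (230, 11, -21, 70), (236, 11, -19, 71), (330, 6, 19, 61), (336, 10, 21, 68), (342, 11, 23, 70), (354, 6, 30, 60), (366, 6, 35, 60)]
274 [(200, 2, -36, 58), (212, 6, -29, 67), (224, 10, -23, 75), (230, 10, -21, 74), (236, 9, -19, 72), (330, 5, 19,
[... 1571 characters left out ...]
20, 60), (336, -5, 19, 83), (342, 3, 19, 95), (354, 12, 21, 109), (366, 12, 24, 109)]
328 [(200, 12, -24, 112), (212, 11, -21, 111), (224, 2, -20, 98), (230, -2, -19, 91), (236, -24, -22, 60), (330, -24, 21, 60), (336, -7, 19, 84), (342, 1, 19, 97), (354, 11, 20, 111), (366, 12, 23, 112)]
334 [(200, 12, -23, 114), (212, 11, -20, 114), (224, 0, -20, 97), (230, -5, -19, 91), (236, -27, -22, 59), (330, -27, 21, 60), (336, -9, 19, 85), (342, 0, 19, 98), (354, 11, 20, 114), (366, 11, 23, 114)]
340 [(200, 11, -23, 117), (212, 12, -19, 118), (224, -3, -20, 97), (230, -8, -19, 91), (236, -29, -22, 60), (330, -30, 21, 60), (336, -30, 24, 60), (342, -3, 19, 97), (354, 16, 18, 124), (366, 11, 22, 117)]
```

The fingertips are only about 2 mm above the blank's underside and are resting on the rim, while the blank is centred over the recess to about 1 mm. I'm taking the pressure off, trimming the position and releasing so the blank drops the last few millimetres into the recess.

>>> arm_command(targets=[[-0.0006,0.0007,-0.0015,0,0,0,1],[0,0,0,0,0,0,1],[0,0,0,0,0,0,1],[0,0,0,0,0,0,0.5],[0,0,0,0,0,0,0.5],[0,0,0,0,0,0,0.45],[0,0,0,0,0,0,0.45]])

```text
clock: 12.38
position: [0.569, 0.1235, 0.0215]
ee_rot: [0.986, -0.165, 0.001, -0.001]
force: [-0.2, 1.8, 6.8]
grip_width: 0.55
grasp_force: 3.4
```

```bash
python3 - <<'E'
from h import *
info()
s=observe(); R=Ro.from_quat(s['ee_rot']).as_matrix(); im,d,m=snap('wrist'); p=cloud(m,d); t=(p-s['position'])@R
for v in range(236,326,6): print(v,np.round([np.median(t[v,280:289,0])*1e3,np.median(p[v,280:289,2])*1e3,im[v,280:289].mean()],1).tolist(),end='; ')
E
```

```text
t 12.38 tcp [0.569  0.1235 0.0215] x-ang -19.0 tilt [0.003 0.001] F [-0.2  1.8  6.8] w 0.55 gf 3.4 j [ 0.49  0.49 -0.31  0.   -0.76  0.75]
236 [20.7, 59.9, 230.7]; 242 [18.0, 59.6, 142.1]; 248 [15.5, 60.2, 147.9]; 254 [15.4, 66.0, 148.7]; 260 [13.5, 67.7, 170.7]; 266 [11.2, 68.3, 171.1]; 272 [8.6, 68.3, 173.9]; 278 [5.9, 68.0, 172.5]; 284 [2.9, 67.5, 169.1]; 290 [0.6, 68.2, 171.6]; 296 [-2.1, 68.3, 168.8]; 302 [-5.0, 67.9, 167.6]; 308 [-7.7, 68.0, 171.0]; 314 [-10.7, 67.7, 174.0]; 320 [-13.5, 67.9, 167.1];
```

The blank's top now sits level at 68 mm, so it is seated flat. I'm opening fully, rising, and turning toward the knob.

>>> arm_command(targets=[[0,0,-0.001,0,0,0,0.3],[0,0,0,0,0,0,0.2],[0,0,0,0,0,0,0.2],[0,0,-0.005,0,0,0,0.2],[0,0,-0.02,0,0,0,0.2],[0,0,-0.03,0,0,0,0.2],[0,0,-0.03,0,0,0,0.2],[0,0,0,0,0,0,0.2]])

```text
clock: 13.1
position: [0.5717, 0.1239, 0.1132]
ee_rot: [0.986, -0.165, 0.005, -0.003]
force: [0.1, 0.9, -0.1]
grip_width: 0.799
grasp_force: 0.0
```

>>> arm_command(targets=[[0,0,0,0,0,-0.122,0.2],[0,0,0,0,0,-0.122,0.2],[0,0,0,0,0,-0.122,0.2],[0,0,0,0,0,-0.122,0.2],[0,0,0,0,0,-0.122,0.2],[0,0,0,0,0,-0.122,0.2],[0,0,0,0,0,0,0.2],[0,0,0,0,0,0,0.2]])

```text
clock: 13.77
position: [0.5674, 0.1225, 0.1066]
ee_rot: [0.98, 0.197, -0.0, 0.0]
force: [0.9, -0.6, 0.4]
grip_width: 0.8
grasp_force: 0.0
```

```bash
python3 - <<'E'
from h import *
im,d,m=snap('top'); p=cloud(m,d); r=np.hypot(p[...,0]-.4575,p[...,1]-.077)
K=p[(abs(p[...,2]-.0765)<.006)&(r<.03)]; k=(K.min(0)+K.max(0))/2; print('knob',k,len(K))
info([k[0],k[1],.10])
im,d,m=snap('wrist'); p=cloud(m,d); r=np.hypot(p[...,0]-.5635,p[...,1]-.1243)
B=p[(r<.026)&(p[...,2]>.064)&(p[...,2]<.085)]; print('blank',B.min(0),B.max(0),np.percentile(B[:,2],[2,50,98]),len(B))
E
```

```text
knob [0.46203499 0.0701831  0.07691856] 64
t 13.82 tcp [0.5674 0.1226 0.1066] x-ang 22.7 tilt [-0. -0.] F [0.2 0.4 0. ] w 0.801 gf 0.0 j [ 0.49  0.39 -0.23 -0.   -0.96  1.48]
to [0.462  0.0702 0.1   ] tool shift [-0.1174  0.0077  0.0066]
blank [0.54533506 0.10467123 0.06408299] [0.58453925 0.14395934 0.07005546] [0.06601303 0.06787397 0.06921776] 2925
```

The blank is seated at z 68 mm and the knob is at (0.462, 0.070). I'm moving over the knob.

>>> arm_command(targets=[[-0.0293,0.002,0,0,0,0,0.2],[-0.0293,0.002,0,0,0,0,0.2],[-0.0293,0.002,0,0,0,0,0.2],[-0.0293,0.002,0,0,0,0,0.2],[0,0,0.02,0,0,0,0.2],[0,0,0.02,0,0,0,0.2],[0,0,0,0,0,0,0.2],[0,0,0,0,0,0,0.2],[0,0,0,0,0,0,0.2]])

```text
clock: 14.62
position: [0.4636, 0.0701, 0.0675]
ee_rot: [0.98, 0.198, 0.001, 0.0]
force: [0.6, 1.1, -0.3]
grip_width: 0.799
grasp_force: 0.0
```

```bash
python3 - <<'E'
from h import *
info()
s=observe(); R=Ro.from_quat(s['ee_rot']).as_matrix(); im,d,m=snap('wrist'); p=cloud(m,d); t=(p-s['position'])@R
k=(abs(t[...,0])<.03)&(abs(t[...,1])<.025)&(p[...,2]>.070)&(p[...,2]<.083); q=t[k]; print(k.sum(),'knob tool',q.min(0),q.max(0),(q.min(0)+q.max(0))/2)
k=(abs(t[...,1])<.015)&(abs(t[...,0])<.03)&(t[...,2]<-.06); print('palm?',k.sum(),np.percentile(t[k][:,2],[50,90,100]) if k.sum() else '')
E
```

```text
t 14.62 tcp [0.4636 0.0701 0.0675] x-ang 22.9 tilt [0.001 0.   ] F [ 0.6  1.1 -0.3] w 0.799 gf 0.0 j [ 0.5   0.27 -0.54  0.   -0.76  1.47]
1465 knob tool [-0.012402   -0.01256202 -0.01208121] [ 0.00935712  0.0087832  -0.00252096] [-0.00152244 -0.00188941 -0.00730108]
palm? 4649 [-0.11526571 -0.11022473 -0.10756389]
```

>>> arm_command(targets=[[-0.0015,-0.0019,0.02,0,0,0,0.2],[0,0,0.02,0,0,0,0.2],[0,0,0.015,0,0,0,0.2],[0,0,0.009,0,0,0,0.2],[0,0,0,0,0,0,0.2],[0,0,0,0,0,0,0.5],[0,0,0,0,0,0,0.8],[0,0,0,0,0,0,1],[0,0,0,0,0,0,1],[0,0,0,0,0,0,1]], squeeze=40)

```text
clock: 15.5
position: [0.4613, 0.0712, 0.0037]
ee_rot: [0.98, 0.198, 0.001, -0.0]
force: [-1.3, 0.3, 4.7]
grip_width: 0.245
grasp_force: 38.9
```

```bash
python3 - <<'E'
from h import *
info([.5637,.1243,.005])
im,d,m=snap('top'); p=cloud(m,d)
# stop block: z~.041 at r~.077
c=np.array([.5637,.1243]); r=np.hypot(p[...,0]-c[0],p[...,1]-c[1]); a=np.degrees(np.arctan2(p[...,1]-c[1],p[...,0]-c[0]))%360
k=(abs(r-.077)<.012)&(abs(p[...,2]-.039)<.008)&(a<175)&(a>60); print(k.sum(),np.median(a[k]),np.percentile(a[k],[5,95]),np.median(r[k]))
E
```

```text
t 15.5 tcp [0.4613 0.0712 0.0037] x-ang 22.9 tilt [0.002 0.001] F [-1.3  0.3  4.7] w 0.245 gf 38.9 j [ 0.5   0.37 -0.61  0.   -0.59  1.47]
to [0.5637 0.1243 0.005 ] tool shift [ 0.115  -0.0091 -0.0011]
27 121.19667129067457 [117.36754341 125.2077551 ] 0.0756631014353712
```

The knob is gripped and the axis lies at tool (0.115, -0.009). I'm swinging along the arc at 0.1 rad per row, with the tool turning along.

>>> arm_command(targets=[[-0.0003,-0.0115,0,0,0,0.1,1],[-0.0003,-0.0115,0,0,0,0.1,1],[-0.0003,-0.0115,0,0,0,0.1,1],[-0.0003,-0.0115,0,0,0,0.1,1],[-0.0003,-0.0115,0,0,0,0.1,1],[-0.0003,-0.0115,0,0,0,0.1,1],[0,0,0,0,0,0,1],[0,0,0,0,0,0,1]])

```text
clock: 16.22
position: [0.4491, 0.1383, 0.0037]
ee_rot: [0.995, -0.1, 0.0, -0.0]
force: [-0.9, -2.2, 7.3]
grip_width: 0.245
grasp_force: 39.2
```

```bash
cat >> h.py <<'E'
def lev():
    s=observe(); d=s['position'][:2]-[.5637,.1243]; R=Ro.from_quat(s['ee_rot']).as_matrix()
    print('knob ang',np.degrees(np.arctan2(d[1],d[0]))%360,'r',np.hypot(*d),'lever',np.radians(207.4-np.degrees(np.arctan2(d[1],d[0]))%360),'F tool',np.round(R.T@s['force'],1)); info([.5637,.1243,.0037])
E
python3 -c "
from h import *
lev()"
```

```text
knob ang 173.0222436889996 r 0.11549647198121583 lever 0.6000050370752169 F tool [-0.5  2.4 -7.3]
t 16.22 tcp [0.4491 0.1383 0.0037] x-ang -11.4 tilt [0.001 0.   ] F [-0.9 -2.2  7.3] w 0.245 gf 39.2 j [ 0.65  0.37 -0.6   0.   -0.59  0.72]
to [0.5637 0.1243 0.0037] tool shift [ 1.151e-01 -9.000e-03  1.000e-04]
```

>>> arm_command(targets=[[-0.0003,-0.0115,0,0,0,0.1,1],[-0.0003,-0.0115,0,0,0,0.1,1],[-0.0003,-0.0115,0,0,0,0.1,1],[-0.0003,-0.0115,0,0,0,0.1,1],[-0.0003,-0.0115,0,0,0,0.1,1],[-0.0003,-0.0115,0,0,0,0.1,1],[-0.0003,-0.0115,0,0,0,0.1,1],[0,0,0,0,0,0,1],[0,0,0,0,0,0,1],[0,0,0,0,0,0,1]])

```text
clock: 17.05
position: [0.4844, 0.2084, 0.0037]
ee_rot: [0.901, -0.435, -0.0, 0.0]
force: [-3.9, 0.7, 7.5]
grip_width: 0.248
grasp_force: 39.4
```

```bash
python3 -c "
from h import *
lev()"
```

```text
knob ang 133.32217845496763 r 0.1156033978775592 lever 1.2929018886656078 F tool [-3.   2.6 -7.5]
t 17.05 tcp [0.4844 0.2084 0.0037] x-ang -51.5 tilt [-0.  0.] F [-3.9  0.7  7.5] w 0.248 gf 39.4 j [ 0.71  0.45 -0.46 -0.   -0.66 -0.04]
to [0.5637 0.1243 0.0037] tool shift [ 0.1152 -0.0098  0.    ]
```

>>> arm_command(targets=[[-0.0001,-0.0035,0,0,0,0.03,1],[0,-0.0035,0,0,0,0.03,1],[0,0,0,0,0,0,1],[0,0,0,0,0,0,1],[0,0,0,0,0,0,1]])

```text
clock: 17.47
position: [0.4891, 0.2126, 0.0037]
ee_rot: [0.887, -0.461, -0.001, 0.0]
force: [-7.4, 1.1, 9.3]
grip_width: 0.247
grasp_force: 39.6
```

```bash
python3 -c "
from h import *
lev()"
```

```text
knob ang 130.1879697035914 r 0.11561591633903327 lever 1.3476041508219436 F tool [-5.2  5.4 -9.3]
t 17.47 tcp [0.4891 0.2126 0.0037] x-ang -55.0 tilt [-0.001 -0.   ] F [-7.4  1.1  9.3] w 0.247 gf 39.6 j [ 0.71  0.45 -0.45 -0.   -0.67 -0.1 ]
to [0.5637 0.1243 0.0037] tool shift [ 1.152e-01 -1.040e-02 -1.000e-04]
```

>>> arm_command(targets=[[0,-0.0015,0,0,0,0,1],[0,-0.0015,0,0,0,0,1],[0,0,0,0,0,0,1],[0,0,0,0,0,0,1],[0,0,0,0,0,0,1]])

```text
clock: 17.88
position: [0.4889, 0.2125, 0.0036]
ee_rot: [0.887, -0.462, -0.002, 0.003]
force: [-12.9, -1.8, 15.3]
grip_width: 0.25
grasp_force: 40.7
```

```bash
python3 - <<'E'
from h import *
lev()
im,d,m=snap('top'); p=cloud(m,d); r=np.hypot(p[...,0]-.5637,p[...,1]-.1243)
for n in('scene','wrist','top'):
    im,d,m=snap(n); p=cloud(m,d); r=np.hypot(p[...,0]-.5637,p[...,1]-.1243)
    B=p[(r<.017)&(p[...,2]>.05)&(p[...,2]<.1)]; S=p[(r<.035)&(r>.026)&(p[...,2]>.05)&(p[...,2]<.1)]
    print(n,'blank z',np.round(np.percentile(B[:,2],[10,50,90]),4) if len(B) else '','rim z',np.median(S[:,2]) if len(S) else '',len(B),len(S))
E
```

```text
knob ang 130.29671316648933 r 0.11563384885298526 lever 1.3457062193543543 F tool [ -6.   11.7 -15.2]
t 17.88 tcp [0.4889 0.2125 0.0036] x-ang -55.0 tilt [-0.006 -0.004] F [-12.9  -1.8  15.3] w 0.25 gf 40.7 j [ 0.71  0.46 -0.44 -0.   -0.68 -0.1 ]
to [0.5637 0.1243 0.0037] tool shift [ 0.1151 -0.0107 -0.0002]
scene blank z [0.0797 0.0818 0.0843] rim z 0.07382863455540223 55 116
wrist blank z  rim z 0.07389406059940158 0 8275
top blank z [0.0796 0.0818 0.0841] rim z 0.07376702193407259 143 280
```

The knob stopped moving while the force rose, so it's on the stop. The rim is at 74 mm, fully lifted, with the blank seated at 82 mm. I'm handing in while holding.

```bash
python3 -c "
from rig import *
print(job_done())"
```

```text
the job is handed in; nothing more can be done
None
```

The larger blank lies flat in the grey lift's recess, the lever is held against its stop with the stage fully raised, and the job was handed in at about 18 s with the gripper still holding the knob; no verdict came back.

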